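# Open the orange-coded bottle on the perfume bench

### The arm

A 6-joint arm with a two-finger parallel gripper is mounted at the origin on the work surface. World frame = base frame: x ahead of the robot, y to its left, z up, the work surface at z = 0. Lengths are in m, angles in degrees, forces in N, time in s.
With the tool pointing down it reaches from about 0.275 to 0.85 m from the base axis. Payload 19 kg.
Tool frame: the origin (TCP) lies on the mounting face of the last link; the fingertips stand 173 mm ahead of it and the grasp point (between the pads) lies 155 mm ahead of it (bot.grasp_offset is the y of the grasp point in the tool frame, in m); y points along the fingers, z is the direction in which the jaws open and shut, and the axes are right-handed (so a half turn about y gives the same grasp; the last joint's range is limited). The gripper opens to 85 mm and grips with 20 to 120 N. Pads are 22 mm wide; open, the fingers measure 114 mm over their backs; the gripper's body (76 mm by 85 mm) begins 54 mm behind the grasp point. The pads swing forward as they close: fully open they stand 13 mm farther back than shut.
Start: joints at [-73.74, 8.623, 82.357, -0, 89.026, -7.678], TCP at [0.233, -0.526, 0.405] pointing down, gripper open.
Joint ranges: [-160.23, 160.23], [-39.13, 120.54], [6.94, 153.29], [-79.49, 259.48], [9.18, 160.14], [-161.06, 161.06]. Speed limits (degrees/s): [108.29, 108.29, 127.2, 172.46, 172.46, 172.46].

### API

Orientations are given as [roll, pitch, yaw] about the fixed x, y, z axes, in that order (R = Rz(yaw) Ry(pitch) Rx(roll)).
In Python, from cell import readout, optics, ticket, bot gives the robot as it stands.
- The arm moves only by the tool send_rows, never from a script. Its argument "moves" is a list that holds one entry, the list of rows, each a list of 7 numbers: the shift along the world's x, y, z in mm, then the turn, a rotation vector about the world's x, y, z in rad, then the finger opening in mm, from 0 to 85.4. A call has 1 to 8 rows; each row shifts and turns the commanded pose from where the row before left it; what a row does not reach is not made up. A row lasts 1/10 s, in which the tool goes at most 50 mm and 8.59 degrees, less where a joint would pass 70% of its speed; a pose out of reach is approached as far as the arm can. A call is refused whole if a number of a shift passes 50 or a number of a turn 0.15, either way. A call with a gripper value outside its range is refused whole. The fingers move at their own pace and stop on an object; "grip_force" is the grip in N (left out, the last holds). Time passes only in rows, so rows that do not move let the fingers close. It gives the time, the measured TCP pose, the force and the opening at its end, in the units of the state.
- readout.get_state(): the state, without advancing time (a new reading comes with each control period).
- optics.snapshot(name): name is "scene" or "top" or "wrist"; returns (picture, depth): 384x512x3 uint8, red, green, blue; 384x512 float32, m along the optical axis (not along the pixel's ray), 0 where there is no reading.
- optics.get_calibration(name): a dict with "fx", "fy", "cx", "cy" (pixels), "world_to_cam" (4x4, takes a point from world to camera coordinates). Camera axes: x right, y down, z forward; pixel columns grow to the right and rows downward; lengths in m; the calibration is good to about 2 mm. A picture is of the moment at which its call begins: read the wrist's pose just before it. get_calibration takes no time and is no camera call; for the wrist camera it gives the pose at the moment of the call.
- ticket.hand_in(): hands the job in, once; it reports no verdict.
The state is a dict: "clock": time; "joint_positions": joint angles; "qd": joint speeds; "joint_torque": joint torques, N m; "eef_pos": TCP position; "ee_rot": TCP orientation; "ft_force": force on the tool from outside, world axes, zero at the start; "wrist_torque": the same for the moment, N m; "opening": finger opening in m.
Only numpy, scipy, OpenCV 4.12 (cv2) and the standard library are available. Lean on these libraries where they do the work, as an engineer would, in place of code of your own. Each camera call takes 0.05 s, during which the arm holds its last target. There are 200 camera calls.

### The job

Take the safety cap off the amber bottle with the orange label: squeeze the cap's two orange side tabs inward and, keeping them squeezed, turn the cap anticlockwise (seen from above) until it comes free, then lift it off. Set the cap down gently, upright (top up), near the middle of the blue saucer and let go. The blue and green bottles are not needed now.

Things in the scene. Friction and masses are not known exactly. Their poses are not given: they have to be found in the camera images.
- cap_mid (a point): Safety cap: black, 46 mm across, 44 tall, 75 g, orange top disc and two orange tabs. Point on its axis, 28 mm over its underside, level with the tabs' middle; z up, tabs at +y and -y: upright plates 20 mm wide, 28 tall, 64 mm over both at rest, 52 squeezed. Locked and held down until, tabs kept fully in, it is turned 45 degrees or more (60-70 best) anticlockwise; then it lifts straight off.
- neck_top (a point): Rim of the orange-labelled amber bottle, on its axis, 136 mm over the table; z up. With the cap on, cap_mid lies 8 mm below it, axes alike (cap play 2 mm). Lift the cap 45 mm to clear it. Bottle 62 mm across to 88 mm height, clamped in a fixed grey base; white collar 54 mm across with lock posts up to 105 mm height. Blue and green bottles, 144 mm tall with caps, stand 140 mm or more away.
- saucer_top (a point): Middle of the flat top of the blue saucer with a white middle: 130 mm across, 10 mm high, fixed on the table; z up. A cap standing on it has cap_mid 28 mm above this point. Bottles stand at least 110 mm from it.
- left_tab (a point): Middle of the outer face of the tab on the cap's +y side: 32 mm from the cap's axis at rest, 26 mm when fully pushed in (6 mm travel). Sprung: 2 N to start, 8 N fully in. The other tab is alike; each locks the cap by a foot against a post on the collar until it is in by 3 to 4 mm. One finger on each tab squeezes both.

How it is judged:
By the outcome, as a careful person would: the job done as asked, in the order asked, and still so for the second after the job is handed in, with the robot touching nothing.
It also fails if it takes over 37 s, if anything falls off the work surface, if the arm or the gripper's body presses on something with over 40 N, if the wrist force passes 120 N, or if a joint passes its speed limit or range.

## Working session

There is one attempt and no reset: what is moved stays moved. The work goes in short steps, Python scripts to look and compute and a tool call to move; the robot and the scene stay as the last step left them, time stands still between calls to the robot, and variables do not carry over. Pictures are saved under pics/ and viewed, about 8 in all and at most 12, crops included, and the job is handed in when it is done.

Besides the shell and the picture viewer there is one more tool, called after ">>>" as name([rows], argument=value, ...), one row to a line, values as JSON. send_rows: Moves the arm, as the interface text tells. Its arguments: {"type":"object","properties":{"moves":{"type":"array","items":{"type":"array","items":{"type":"array","items":{"type":"number"}}}},"grip_force":{"type":"number"}},"required":["moves"]}

```bash
ls; mkdir -p pics; python3 - <<'E'
from cell import readout, optics, ticket, bot
import cv2, numpy as np
s=readout.get_state(); print({k:np.round(v,3).tolist() for k,v in s.items()}, bot.grasp_offset)
ims=[]
for n in("scene","top","wrist"):
    p,d=optics.snapshot(n); c=optics.get_calibration(n)
    np.savez(f"{n}0.npz",p=p,d=d,**c); print(n,c["fx"],c["cx"],c["cy"],np.round(c["world_to_cam"],3).tolist())
    ims.append(p[:,:,::-1])
cv2.imwrite("pics/a.png",np.vstack([np.hstack(ims[:2])])[:, :]) 
cv2.imwrite("pics/a.png",cv2.resize(np.vstack([np.hstack(ims[:2]),np.hstack([ims[2],0*ims[2]])]),(800,600),interpolation=cv2.INTER_AREA))
E
```

```text
pics
{'clock': 0.0, 'joint_positions': [-73.739, 8.65, 82.391, 0.002, 89.028, -7.677], 'qd': [-0.052, -0.015, -0.018, 0.016, 0.025, 0.083], 'joint_torque': [0.002, -71.305, -57.086, -0.0, 0.009, 0.0], 'eef_pos': [0.233, -0.526, 0.404], 'ee_rot': [-90.068, 0.011, -156.061], 'ft_force': [-0.737, 0.313, -0.558], 'wrist_torque': [-0.002, 0.036, -0.023], 'opening': 0.085} 0.1547
scene 422.0355059287185 259.0233239554213 195.4981672501144 [[0.569, 0.822, 0.001, -0.322], [0.51, -0.352, -0.785, -0.149], [-0.645, 0.447, -0.62, 1.216], [0.0, 0.0, 0.0, 1.0]]
top 456.6898243257566 261.7092244686856 184.57992716319563 [[-0.016, -1.0, -0.025, 0.036], [-0.994, 0.018, -0.107, 0.557], [0.108, 0.023, -0.994, 0.99], [0.0, 0.0, 0.0, 1.0]]
wrist 287.09015311129167 257.68629080466656 188.16404182884327 [[0.406, -0.914, -0.002, -0.575], [-0.866, -0.385, 0.318, -0.041], [-0.291, -0.128, -0.948, 0.38], [0.0, 0.0, 0.0, 1.0]]
```

View pics/a.png

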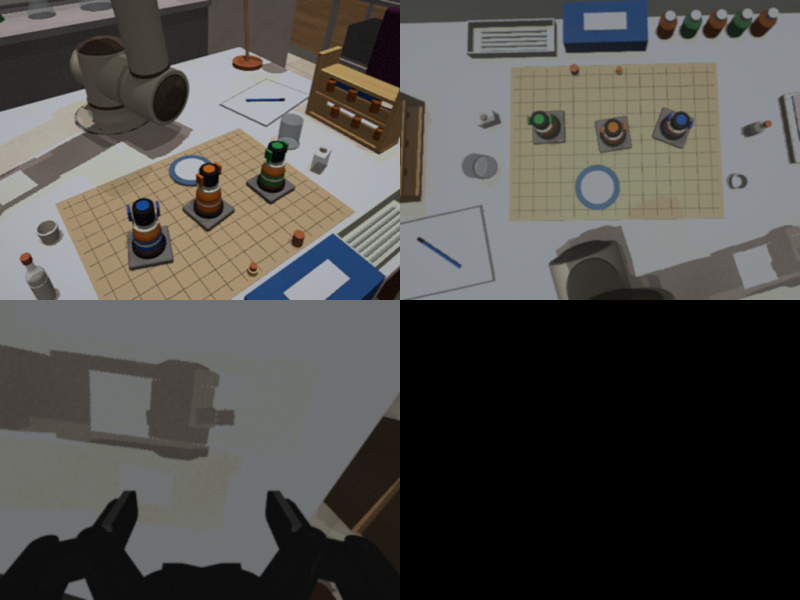

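The picture shows all three bottles. The orange-capped one is at top-view pixel (272,167) and the saucer is at (253,240). Next I'll measure both and enlarge the cap.

```bash
cat > h.py <<'E'
import numpy as np, cv2
def ray(c,u,v):
    W=np.asarray(c["world_to_cam"]);R=W[:3,:3];o=-R.T@W[:3,3]
    return o,R.T@np.array([(u-c["cx"])/c["fx"],(v-c["cy"])/c["fy"],1.])
def onplane(c,u,v,z):
    o,d=ray(c,u,v);return o+d*(z-o[2])/d[2]
def cloud(c,d):
    v,u=np.mgrid[:d.shape[0],:d.shape[1]];W=np.asarray(c["world_to_cam"])
    P=np.stack([(u-c["cx"])/c["fx"]*d,(v-c["cy"])/c["fy"]*d,d],-1)
    return (P-W[:3,3])@W[:3,:3]
def blobs(p,lo,hi,mn=8):
    m=cv2.inRange(cv2.cvtColor(p,cv2.COLOR_RGB2HSV),lo,hi)
    n,l,s,c=cv2.connectedComponentsWithStats(m);return [(i,s[i].tolist(),c[i].round(1).tolist()) for i in range(1,n) if s[i,4]>=mn],l
E
python3 - <<'E'
from h import *
T=np.load("top0.npz");S=np.load("scene0.npz")
for n,Z in(("top",T),("scene",S)):
    p,d=Z["p"],Z["d"];X=cloud(Z,d)
    b,l=blobs(p,(3,150,80),(20,255,255))
    for i,s,c in b:
        q=X[(l==i)&(d>0)];  print(n,"orange",s,c,(np.median(q,0).round(3) if len(q) else None))
p,d=T["p"],T["d"]; X=cloud(T,d)
b,l=blobs(p,(95,60,60),(125,255,255),100)
for i,s,c in b: print("blue",s,c,onplane(T,s[0]+(s[2]-1)/2,s[1]+(s[3]-1)/2,.01).round(4),np.median(X[l==i],0).round(3))
a=cv2.resize(T["p"][130:200,230:320],None,fx=6,fy=6,interpolation=cv2.INTER_CUBIC)[:,:,::-1]
e=cv2.resize(S["p"][195:295,225:310],None,fx=4.2,fy=4.2,interpolation=cv2.INTER_CUBIC)[:420,:256,::-1]
cv2.imwrite("pics/b.png",np.hstack([a[:420],e]))
E
```

```text
top orange [460, 14, 21, 21, 187] [467.8, 25.8] [ 0.89  -0.428  0.077]
top orange [396, 16, 21, 20, 174] [404.7, 28.2] [ 0.889 -0.29   0.076]
top orange [333, 19, 21, 18, 164] [342.0, 30.4] [ 0.888 -0.154  0.077]
top orange [266, 156, 13, 13, 131] [272.3, 162.2] [0.59  0.003 0.145]
top orange [285, 157, 3, 9, 21] [286.2, 161.1] [ 0.592 -0.025  0.141]
top orange [469, 158, 5, 3, 8] [471.1, 159.2] [ 0.588 -0.391  0.139]
top orange [257, 162, 4, 9, 17] [258.4, 166.1] [0.583 0.031 0.141]
scene orange [299, 72, 36, 14, 378] [316.2, 78.9] [-0.037  0.668  0.022]
scene orange [419, 102, 11, 5, 34] [424.5, 104.0] [0.45  0.614 0.134]
scene orange [447, 114, 11, 5, 34] [451.9, 116.4] [0.535 0.612 0.135]
scene orange [477, 128, 11, 5, 38] [482.1, 130.0] [0.618 0.612 0.135]
scene orange [425, 136, 10, 4, 30] [430.1, 137.5] [0.493 0.612 0.054]
scene orange [453, 149, 10, 5, 33] [457.2, 151.2] [0.577 0.612 0.054]
scene orange [482, 164, 9, 5, 30] [485.8, 166.3] [0.658 0.611 0.054]
scene orange [275, 207, 8, 7, 28] [278.4, 210.2] [0.586 0.031 0.142]
scene orange [335, 209, 29, 16, 225] [349.4, 217.9
[... 325 characters left out ...]
[264, 260, 7, 2, 13] [267.2, 260.5] [ 0.614 -0.014  0.063]
scene orange [170, 287, 35, 21, 298] [187.6, 299.8] [ 0.624 -0.182  0.078]
scene orange [377, 295, 12, 11, 111] [382.6, 300.0] [0.784 0.112 0.036]
scene orange [27, 324, 12, 10, 87] [32.0, 328.8] [ 0.592 -0.392  0.14 ]
scene orange [320, 336, 9, 9, 59] [324.1, 339.8] [ 0.78  -0.019  0.026]
blue [208, 0, 110, 56, 4530] [262.4, 27.2] [0.9337 0.0196 0.01  ] [0.901 0.017 0.08 ]
blue [353, 146, 15, 14, 171] [359.9, 152.8] [ 0.6293 -0.1984  0.01  ] [ 0.605 -0.172  0.145]
blue [225, 212, 56, 56, 989] [252.4, 239.7] [0.4358 0.0501 0.01  ] [0.434 0.05  0.009]
blue [28, 308, 50, 35, 255] [52.8, 325.2] [0.2533 0.4991 0.01  ] [0.253 0.499 0.011]
```

View pics/b.png

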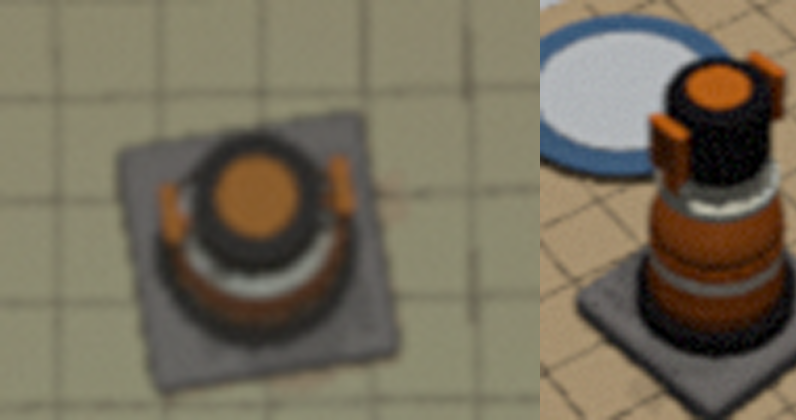

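Here are the measurements:
- The cap axis is at about (0.590, 0.003) with its top at 0.144–0.146, as expected.
- The tabs lie at yaw ≈ +8.6°.
- The saucer is at (0.435, 0.050).

I'll use jaw yaw −171.4°, which leaves joint 6 room for the turn. First I move above the bottle.

>>> send_rows([
  [[22,33,0,0,0,-0.017,85],[22,33,0,0,0,-0.017,85],[22,33,0,0,0,-0.017,85],[22,33,0,0,0,-0.017,85],[22,33,0,0,0,-0.017,85],[22,33,0,0,0,-0.017,85],[22,33,0,0,0,-0.017,85],[22,33,0,0,0,-0.017,85]],
])

```text
clock: 0.95
eef_pos: [0.4098, -0.26, 0.4046]
ee_rot: [-90.0, 0.0, -163.9]
ft_force: [0.7, 0.0, 0.9]
opening: 0.0843
```

>>> send_rows([
  [[22,33,0,0,0,-0.017,85],[22,33,0,0,0,-0.017,85],[22,33,0,0,0,-0.017,85],[22,33,0,0,0,-0.017,85],[22,33,0,0,0,-0.017,85],[22,33,0,0,0,-0.017,85],[22,33,0,0,0,-0.017,85],[3,1,0,0,0,-0.012,85]],
])

```text
clock: 1.75
eef_pos: [0.5677, -0.0263, 0.4041]
ee_rot: [-90.1, -0.0, -171.2]
ft_force: [-0.5, -0.9, -0.9]
opening: 0.0851
```

>>> send_rows([
  [[0,0,0,0,0,0,85],[0,0,0,0,0,0,85]],
])

```text
clock: 1.95
eef_pos: [0.566, -0.0301, 0.4045]
ee_rot: [-90.0, -0.0, -171.4]
ft_force: [0.4, -0.4, 0.7]
opening: 0.0852
```

```bash
python3 - <<'E'
from cell import readout, optics
from h import *
T=np.load("top0.npz")
c=optics.get_calibration("wrist");p,d=optics.snapshot("wrist");np.savez("w1.npz",p=p,d=d,**c)
print(readout.get_state()["eef_pos"])
b,l=blobs(p,(3,150,60),(20,255,255),15);X=cloud(c,d)
for i,s,ce in b: print(s,ce,np.median(X[(l==i)&(d>0)],0).round(4) if ((l==i)&(d>0)).any() else None,onplane(c,*ce,.144).round(4))
b,l=blobs(p,(95,60,60),(125,255,255),100)
for i,s,ce in b: print("blue",s,ce,onplane(c,s[0]+(s[2]-1)/2,s[1]+(s[3]-1)/2,.01).round(4))
print("top disc",onplane(T,272.3,162.2,.144).round(4),onplane(T,286.2,161.1,.142).round(4),onplane(T,258.4,166.1,.142).round(4))
cv2.imwrite("pics/c.png",p[:,:,::-1])
E
```

```text
[ 0.565883   -0.03034882  0.40465123]
[32, 63, 44, 61, 996] [59.9, 92.1] [0.6184 0.1716 0.0761] [0.6239 0.1294 0.144 ]
[205, 116, 56, 58, 557] [243.4, 137.0] [ 0.6069 -0.0154  0.0736] [ 0.6114 -0.012   0.144 ]
[365, 129, 45, 52, 613] [378.7, 148.5] [ 0.6119 -0.1491  0.0752] [ 0.6186 -0.1205  0.144 ]
[184, 146, 10, 28, 176] [187.7, 160.8] [0.5843 0.0312 0.1405] [0.5854 0.0301 0.144 ]
[206, 148, 32, 32, 803] [221.4, 163.2] [0.5875 0.0029 0.1438] [0.5876 0.0028 0.144 ]
blue [394, 146, 20, 23, 189] [403.4, 157.3] [ 0.5962 -0.215   0.01  ]
blue [416, 161, 34, 31, 801] [432.6, 175.9] [ 0.5775 -0.2605  0.01  ]
blue [446, 182, 20, 20, 155] [455.4, 191.2] [ 0.5615 -0.2982  0.01  ]
blue [142, 197, 90, 81, 1999] [189.8, 229.8] [0.4392 0.0522 0.01  ]
top disc [0.5897 0.0024 0.144 ] [ 0.5917 -0.0254  0.142 ] [0.5827 0.0303 0.142 ]
```

View pics/c.png

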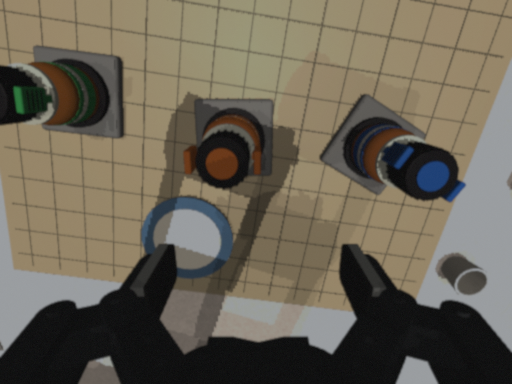

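Cap axis ≈ (0.5885, 0.003), where all three views agree within 2 mm. The tab yaw matches the jaws. In this view the cap is at (221,163), its tabs at (188,161) and (257,160), and the saucer at (188,237). I'll centre over the cap and lower to tab height.

>>> send_rows([
  [[12,17,0,0,0,0,85],[10.5,16.3,-10,0,0,0,85],[0,0,-30,0,0,0,85],[0,0,-30,0,0,0,85],[0,0,-25,0,0,0,85],[0,0,-18,0,0,0,85],[0,0,-12,0,0,0,85],[0,0,0,0,0,0,85]],
])

```text
clock: 2.8
eef_pos: [0.5883, 0.003, 0.2785]
ee_rot: [-90.0, -0.1, -171.4]
ft_force: [-0.3, 0.3, 1.2]
opening: 0.0849
```

```bash
python3 - <<'E'
from cell import readout, optics
from h import *
s=readout.get_state();print(s["eef_pos"],s["ft_force"],s["joint_positions"])
p,_=optics.snapshot("wrist");q,_=optics.snapshot("scene")
a=cv2.resize(p[150:384,130:390],(468,421));b=cv2.resize(q[150:290,210:320],(330,420))
cv2.imwrite("pics/d.png",np.hstack([a[:420],b])[:,:,::-1])
E
```

```text
[0.58834163 0.00304552 0.27852954] [-0.32422327  0.26781271  1.17183558] [-7.20478595e+00  1.43878988e+01  9.03926190e+01  3.56859201e-03
  7.53331776e+01  7.42073365e+01]
```

View pics/d.png

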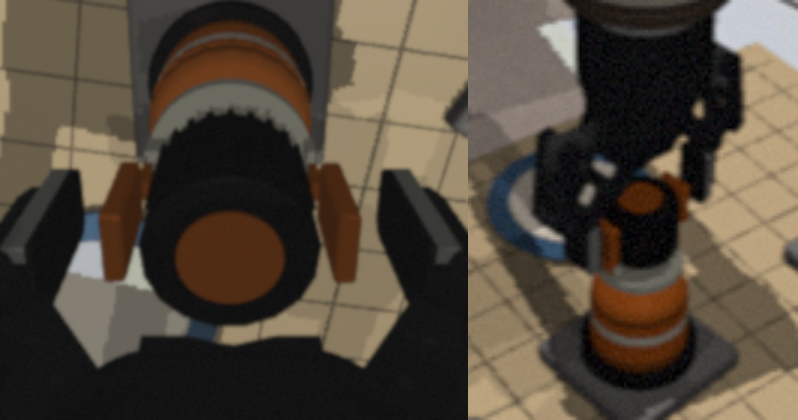

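The pads are level with the tabs and centred, with a gap on each side. I'll close now.

>>> send_rows([
  [[0,0,0,0,0,0,44],[0,0,0,0,0,0,44],[0,0,0,0,0,0,44],[0,0,0,0,0,0,44],[0,0,0,0,0,0,44],[0,0,0,0,0,0,44],[0,0,0,0,0,0,44],[0,0,0,0,0,0,44]],
], grip_force=45)

```text
clock: 3.7
eef_pos: [0.589, 0.0037, 0.2818]
ee_rot: [-89.9, 0.2, -171.4]
ft_force: [-5.1, -1.4, 16.3]
opening: 0.0496
```

>>> send_rows([
  [[0,0,2,0,0,0,44],[0,0,0,0,0,0.04,44],[0,0,0,0,0,0.06,44],[0,0,0,0,0,0.06,44],[0,0,0,0,0,0.06,44],[0,0,0,0,0,0.06,44],[0,0,0,0,0,0.06,44],[0,0,0,0,0,0,44]],
])

```text
clock: 4.5
eef_pos: [0.5889, 0.0038, 0.2821]
ee_rot: [-90.0, 0.0, -151.8]
ft_force: [0.3, 0.4, 2.6]
opening: 0.0491
```

```bash
python3 - <<'E'
from cell import readout
s=readout.get_state();print({k:s[k] for k in("eef_pos","ee_rot","ft_force","wrist_torque","opening")})
E
```

```text
{'eef_pos': array([0.58886894, 0.00379081, 0.28212829]), 'ee_rot': array([-8.99819299e+01,  3.35025957e-02, -1.51806261e+02]), 'ft_force': array([0.3005043 , 0.35268483, 2.59598639]), 'wrist_torque': array([0.02310305, 0.00894812, 0.03177742]), 'opening': 0.04906889499032425}
```

>>> send_rows([
  [[0,0,0,0,0,0.1,44],[0,0,0,0,0,0.1,44],[0,0,0,0,0,0.1,44],[0,0,0,0,0,0.1,44],[0,0,0,0,0,0.1,44],[0,0,0,0,0,0.1,44],[0,0,0,0,0,0.1,44],[0,0,0,0,0,0.1,44]],
])

```text
clock: 5.3
eef_pos: [0.5889, 0.0038, 0.2821]
ee_rot: [-90.0, 0.0, -105.9]
ft_force: [-0.5, -0.3, 2.3]
opening: 0.0497
```

>>> send_rows([
  [[0,0,0,0,0,0,44],[0,0,0,0,0,0,44]],
])

```text
clock: 5.5
eef_pos: [0.5889, 0.0038, 0.2821]
ee_rot: [-90.0, 0.0, -106.3]
ft_force: [0.4, -0.7, 4.7]
opening: 0.0495
```

```bash
python3 - <<'E'
from cell import readout, optics
from h import *
s=readout.get_state();print({k:s[k].round(3) if k!="opening" else s[k] for k in("eef_pos","ee_rot","ft_force","wrist_torque","opening")})
p,_=optics.snapshot("wrist");q,_=optics.snapshot("scene")
a=cv2.resize(p[150:384,130:390],(468,421));b=cv2.resize(q[150:290,210:320],(330,420))
cv2.imwrite("pics/e.png",np.hstack([a[:420],b])[:,:,::-1])
E
```

```text
{'eef_pos': array([0.589, 0.004, 0.282]), 'ee_rot': array([-8.99640e+01,  9.00000e-03, -1.06275e+02]), 'ft_force': array([ 0.413, -0.722,  4.707]), 'wrist_torque': array([ 0.05 , -0.021,  0.04 ]), 'opening': 0.049512051524206}
```

View pics/e.png

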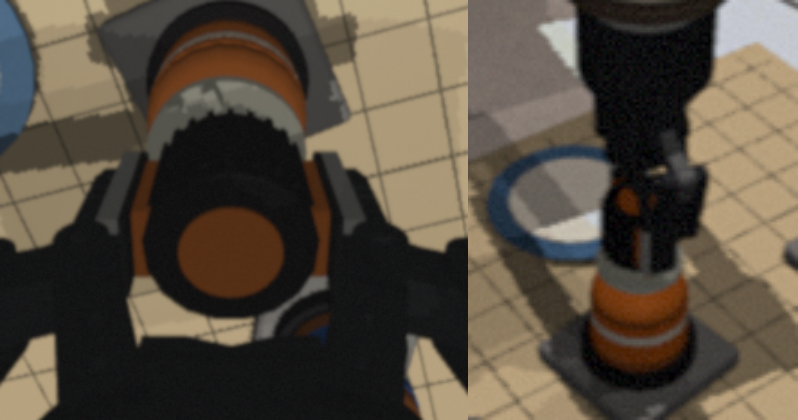

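The tabs have stayed squeezed and aligned with the pads, while the base now looks rotated by about 65°, so the cap turned with the gripper. I'll start the lift gently and watch the force.

>>> send_rows([
  [[0,0,2,0,0,0,44],[0,0,3,0,0,0,44],[0,0,4,0,0,0,44],[0,0,0,0,0,0,44]],
])

```text
clock: 6.0
eef_pos: [0.5889, 0.0037, 0.2913]
ee_rot: [-90.0, 0.0, -106.1]
ft_force: [1.0, -1.9, -0.4]
opening: 0.049
```

>>> send_rows([
  [[0,0,8,0,0,0,44],[0,0,10,0,0,0,44],[0,0,12,0,0,0,44],[0,0,12,0,0,0,44],[0,0,14,0,0,0,44],[0,0,8,0,0,0,44],[0,0,0,0,0,0,44]],
])

```text
clock: 6.7
eef_pos: [0.5889, 0.0037, 0.3563]
ee_rot: [-89.9, 0.0, -106.0]
ft_force: [-1.2, -0.5, 0.5]
opening: 0.0491
```

```bash
python3 - <<'E'
from cell import readout, optics
from h import *
s=readout.get_state();print({k:s[k].round(3) if k!="opening" else s[k] for k in("eef_pos","ee_rot","ft_force","opening")})
c=optics.get_calibration("wrist");p,d=optics.snapshot("wrist");q,_=optics.snapshot("scene")
b,l=blobs(p,(3,150,60),(20,255,255),100);X=cloud(c,d)
for i,st,ce in b: print(st,ce,np.median(X[(l==i)&(d>0)],0).round(4))
a=cv2.resize(p[150:384,130:390],(468,421));b=cv2.resize(q[150:290,210:320],(330,420))
cv2.imwrite("pics/f.png",np.hstack([a[:420],b])[:,:,::-1])
E
```

```text
{'eef_pos': array([0.589, 0.004, 0.356]), 'ee_rot': array([-8.98840e+01,  2.00000e-02, -1.06045e+02]), 'ft_force': array([-1.166, -0.45 ,  0.495]), 'opening': 0.04906776930755436}
[422, 0, 21, 12, 103] [431.6, 4.6] [0.7786 0.1097 0.034 ]
[223, 151, 66, 35, 742] [256.0, 162.7] [0.5957 0.0267 0.0719]
[241, 198, 29, 18, 370] [254.7, 206.5] [0.5888 0.0084 0.1342]
[203, 240, 14, 63, 373] [208.1, 271.5] [0.5682 0.0157 0.2141]
[287, 240, 29, 96, 816] [303.5, 296.4] [ 0.6058 -0.1425  0.0811]
[229, 266, 58, 49, 2258] [257.7, 290.0] [0.5886 0.0021 0.2178]
```

View pics/f.png

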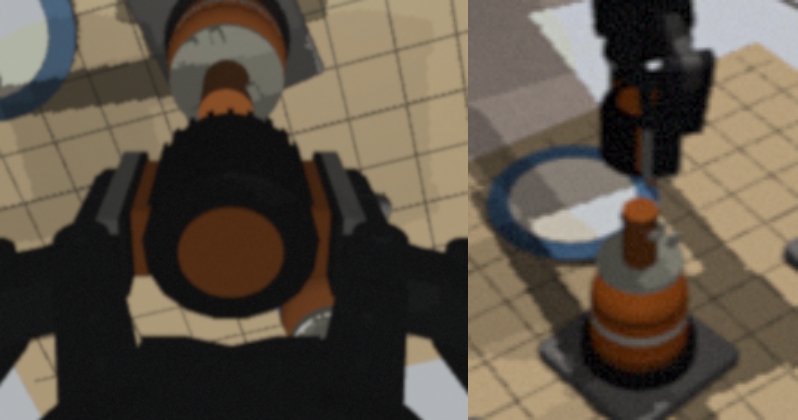

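The cap is off and hangs upright. Its top is at z = 0.218, so its underside is 182 mm below the TCP. I'll carry it over the saucer and take one close check.

>>> send_rows([
  [[-15,5,0,0,0,0,44],[-30,9,0,0,0,0,44],[-36,11,0,0,0,0,44],[-36,11,0,0,0,0,44],[-24,7,0,0,0,0,44],[-12,4,-10,0,0,0,44],[0,0,-20,0,0,0,44],[0,0,-30,0,0,0,44]],
])

```text
clock: 7.6
eef_pos: [0.4355, 0.0509, 0.2947]
ee_rot: [-89.9, 0.0, -106.0]
ft_force: [0.2, -0.3, -1.6]
opening: 0.049
```

>>> send_rows([
  [[0,0,-20,0,0,0,44],[0,0,-10,0,0,0,44],[0,0,0,0,0,0,44]],
])

```text
clock: 7.9
eef_pos: [0.4355, 0.0508, 0.2635]
ee_rot: [-90.1, -0.0, -106.0]
ft_force: [0.5, -0.4, -0.2]
opening: 0.0496
```

```bash
python3 - <<'E'
from cell import readout, optics
from h import *
s=readout.get_state();print({k:s[k].round(4) if k!="opening" else s[k] for k in("eef_pos","ee_rot","ft_force","opening")})
c=optics.get_calibration("wrist");p,d=optics.snapshot("wrist");X=cloud(c,d)
q,dq=optics.snapshot("scene");C=optics.get_calibration("scene");Y=cloud(C,dq)
b,l=blobs(p,(3,150,60),(20,255,255),100)
for i,st,ce in b: print(st,ce,np.median(X[(l==i)&(d>0)],0).round(4))
for im,Z in((p,X),(q,Y)):
    m=cv2.inRange(cv2.cvtColor(im,cv2.COLOR_RGB2HSV),(95,80,50),(125,255,255))>0
    P=Z[m]; P=P[(np.abs(P[:,2]-.009)<.004)&(np.hypot(P[:,0]-.436,P[:,1]-.05)<.085)]
    # fit circle on blue rim points lying on outer edge
    A=np.c_[2*P[:,:2],np.ones(len(P))];o=np.linalg.lstsq(A,(P[:,:2]**2).sum(1),rcond=None)[0]
    print("saucer",len(P),o[:2],np.sqrt(o[2]+o[0]**2+o[1]**2),P[:,2].mean())
cv2.imwrite("pics/g.png",p[:,:,::-1])
E
```

```text
{'eef_pos': array([0.4355, 0.0508, 0.2635]), 'ee_rot': array([-9.014640e+01, -2.980000e-02, -1.060441e+02]), 'ft_force': array([ 0.5092, -0.3873, -0.1825]), 'opening': 0.04962163588463617}
[429, 172, 71, 71, 1099] [452.3, 196.8] [0.5671 0.0269 0.0406]
[449, 183, 63, 93, 3512] [482.4, 226.5] [0.566  0.0182 0.0735]
[203, 240, 14, 63, 393] [208.1, 271.7] [0.414  0.0628 0.1216]
[299, 240, 14, 63, 388] [307.1, 271.1] [0.4581 0.0502 0.1213]
[229, 266, 58, 49, 2270] [257.7, 289.9] [0.4344 0.049  0.125 ]
saucer 5659 [0.43453188 0.05252241] 0.05628929584721071 0.008772604564689878
saucer 417 [0.43546744 0.05118408] 0.05736993273072242 0.01041756842143949
```

View pics/g.png

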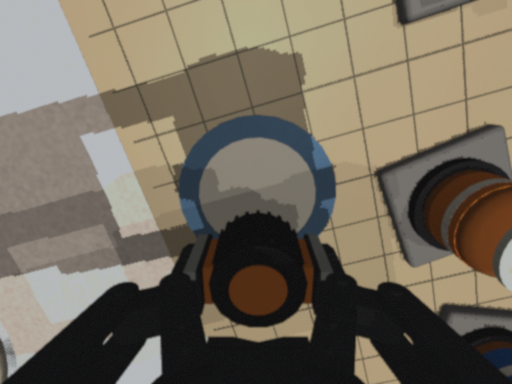

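The cap, held at (258,290) in the view, measures (0.4345, 0.050) in the world; the saucer is at (0.435, 0.052). I'll descend 66 mm, then creep to contact.

>>> send_rows([
  [[0,1,-15,0,0,0,44],[0,1,-20,0,0,0,44],[0,0,-15,0,0,0,44],[0,0,-10,0,0,0,44],[0,0,-6,0,0,0,44],[0,0,0,0,0,0,44]],
])

```text
clock: 8.6
eef_pos: [0.4359, 0.0527, 0.1987]
ee_rot: [-90.0, -0.0, -106.0]
ft_force: [-0.3, -0.5, -0.6]
opening: 0.0492
```

>>> send_rows([
  [[0,0,-1,0,0,0,44],[0,0,-1,0,0,0,44],[0,0,-1,0,0,0,44],[0,0,-1,0,0,0,44],[0,0,0,0,0,0,44]],
])

```text
clock: 9.1
eef_pos: [0.4358, 0.0528, 0.1946]
ee_rot: [-90.0, 0.0, -106.0]
ft_force: [0.8, -0.3, -0.8]
opening: 0.0495
```

>>> send_rows([
  [[0,0,-1,0,0,0,44],[0,0,-1,0,0,0,44],[0,0,0,0,0,0,44]],
])

```text
clock: 9.4
eef_pos: [0.4357, 0.0528, 0.1925]
ee_rot: [-90.0, -0.0, -106.0]
ft_force: [-0.0, 0.1, -0.6]
opening: 0.0494
```

>>> send_rows([
  [[0,0,-1,0,0,0,44],[0,0,0,0,0,0,44]],
])

```text
clock: 9.6
eef_pos: [0.4359, 0.0528, 0.1919]
ee_rot: [-90.0, 0.0, -106.0]
ft_force: [-2.8, -0.3, 6.7]
opening: 0.0496
```

>>> send_rows([
  [[0,0,-0.5,0,0,0,44],[0,0,0,0,0,0,44]],
])

```text
clock: 9.8
eef_pos: [0.4359, 0.0528, 0.1917]
ee_rot: [-90.0, 0.0, -106.0]
ft_force: [-5.1, 0.1, 13.7]
opening: 0.0495
```

The cap is in contact with the saucer at the expected height. I'll relieve the push by 1 mm and open gradually.

>>> send_rows([
  [[0,0,0.8,0,0,0,44],[0,0,0,0,0,0,52],[0,0,-0.5,0,0,0,56],[0,0,-1,0,0,0,60],[0,0,-1,0,0,0,64],[0,0,0,0,0,0,69],[0,0,0,0,0,0,76],[0,0,0,0,0,0,85]],
])

```text
clock: 10.6
eef_pos: [0.4358, 0.0528, 0.1895]
ee_rot: [-90.0, -0.0, -106.0]
ft_force: [-0.3, 0.3, -0.1]
opening: 0.085
```

>>> send_rows([
  [[0,0,0,0,0,0,85],[0,0,0,0,0,0,85],[0,0,0,0,0,0,85]],
])

```text
clock: 10.9
eef_pos: [0.4358, 0.0527, 0.1895]
ee_rot: [-90.0, 0.0, -106.0]
ft_force: [-0.1, -0.2, -0.9]
opening: 0.0849
```

```bash
python3 - <<'E'
from cell import readout, optics
from h import *
s=readout.get_state();print({k:s[k].round(4) if k!="opening" else s[k] for k in("eef_pos","ft_force","opening")})
c=optics.get_calibration("wrist");p,d=optics.snapshot("wrist");X=cloud(c,d)
b,l=blobs(p,(3,150,60),(20,255,255),100)
for i,st,ce in b: print(st,ce,np.median(X[(l==i)&(d>0)],0).round(4))
cv2.imwrite("pics/i.png",p[150:,100:420,::-1])
E
```

```text
{'eef_pos': array([0.4358, 0.0527, 0.1895]), 'ft_force': array([-0.0729, -0.2311, -0.9178]), 'opening': 0.08485087824239541}
[186, 241, 29, 66, 1126] [198.6, 272.5] [0.4096 0.0616 0.0453]
[301, 241, 29, 66, 1114] [316.5, 272.4] [0.4623 0.0471 0.0455]
[228, 269, 60, 51, 2365] [257.5, 294.1] [0.435  0.051  0.0537]
```

View pics/i.png

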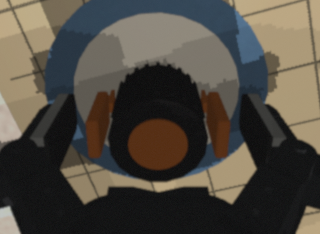

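The cap is released and upright: its top is at z = 0.0537 (expected 0.054) and it sits at (0.435, 0.051), clear of the pads. I'll retreat straight up.

>>> send_rows([
  [[0,0,8,0,0,0,85],[0,0,20,0,0,0,85],[0,0,30,0,0,0,85],[0,0,35,0,0,0,85],[0,0,35,0,0,0,85],[0,0,30,0,0,0,85],[0,0,20,0,0,0,85],[0,0,0,0,0,0,85]],
])

```text
clock: 11.75
eef_pos: [0.4359, 0.0528, 0.3708]
ee_rot: [-89.7, 0.1, -106.0]
ft_force: [-0.8, 0.8, -0.2]
opening: 0.085
```

```bash
python3 - <<'E'
from cell import readout, optics
from h import *
s=readout.get_state();print(s["clock"],s["eef_pos"],np.abs(s["qd"]).max())
c=optics.get_calibration("wrist");p,d=optics.snapshot("wrist");X=cloud(c,d);q,_=optics.snapshot("scene")
b,l=blobs(p,(3,150,60),(20,255,255),100)
for i,st,ce in b: print(st,ce,np.median(X[(l==i)&(d>0)],0).round(4))
cv2.imwrite("pics/j.png",cv2.resize(np.hstack([p,q]),(800,300))[:,:,::-1])
E
```

```text
11.75 [0.43588067 0.05277779 0.37077041] 3.442591700707675
[387, 153, 54, 58, 1006] [405.3, 174.7] [0.5717 0.0244 0.0751]
[244, 166, 25, 24, 484] [256.1, 177.4] [0.435  0.0508 0.0537]
[447, 198, 29, 26, 562] [460.9, 210.8] [0.5864 0.0035 0.1342]
```

View pics/j.png

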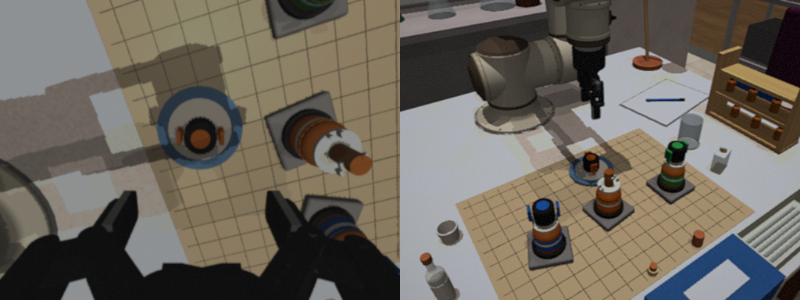

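The cap stands upright in the middle of the saucer, at (200,138) in the left picture. The other bottles haven't moved and the gripper is well clear.

```bash
python3 -c "
from cell import ticket
print(ticket.hand_in())"
```

```text
the job is handed in; nothing more can be done
None
```

The safety cap is off the orange-labelled bottle and standing upright in the middle of the blue saucer; the job is handed in. I squeezed both tabs, turned the cap about 65° anticlockwise, lifted it off and set it down. I relieved the downward push before letting go.

- **Cap position:** its axis is at about (0.435, 0.051) m and I measured the saucer's middle at about (0.435, 0.052). The top is at z = 0.054 m, the height expected for a cap standing upright on the saucer.
- **Time and forces:** the clock was at about 12 s of the 37 s allowed. The highest wrist force I read was about 17 N.
- **Clearance:** the gripper was open and well above everything at hand-in. The blue and green bottles were not touched.
- **Disagreements:** position readings from different views differed by 1–3 mm. The reported finger opening was 49–50 mm with the tabs fully in, against the stated 52 mm. Neither affected the result, and no check failed.

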